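# Nudge the sample jar up the gutter and slide the keeper behind it

## Robot

A 6-joint arm with a two-finger parallel gripper is mounted at the origin on the work surface. World frame = base frame: x ahead of the robot, y to its left, z up, the work surface at z = 0. Lengths are in m, angles in rad, forces in N, time in s.
With the tool pointing down it reaches from about 0.35 to 0.725 m from the base axis. Payload 4.3 kg.
Tool frame: the origin (TCP) lies on the centre line of the jaws, within the pads' length; the fingertips stand robot.tip_extent ahead of it and the grasp point (between the pads) lies 2 mm behind it (robot.tip_extent is the distance from the TCP to the fingertips, in m); z points along the fingers, y is the line along which they close (so a half turn about z gives the same grasp; the last joint's range is limited). The gripper opens to 85 mm and grips with 20 to 120 N. Pads are 22 mm wide; open, the fingers measure 114 mm over their backs; the gripper's body (76 mm by 85 mm) begins 54 mm behind the grasp point. The pads swing forward as they close: fully open they stand 13 mm farther back than shut.
Start: joints at [1.093, 0.377, 0.081, 1.274, 0, 1.46], TCP at [0.207, 0.537, 0.248] pointing down, gripper open.
Joint ranges: [-2.72, 2.72], [-0.84, 1.66], [-1.02, 1.22], [-1.77, 2.12], [-1.37, 1.28], [-3.14, 3.14]. Speed limits (rad/s): [2.57, 2.57, 3.14, 3.14, 3.14, 3.14].

## Interface

Orientations are given as a unit quaternion [x, y, z, w].
In Python, from workcell import robot gives the robot as it stands. The module is installed in compiled form; this text tells all that it offers.
- The arm moves only by the tool arm_command, never from a script. Its argument "rows" is a list of rows, each a list of 6 numbers: the shift along the tool's x, y, z in m, then the turn, a rotation vector about the tool's x, y, z in degrees. A call has 1 to 12 rows; each row shifts and turns the commanded pose from where the row before left it, along the tool's axes as they then stand; what a row does not reach is not made up. A row lasts 1/12 s, in which the tool goes at most 41.7 mm and 7.16 degrees, less where a joint would pass 70% of its speed; a pose out of reach is approached as far as the arm can. A call with a gripper value outside its range is refused whole. "claw" is the finger opening in m, from 0 to 0.0854, set as the call begins (left out, the last holds). The fingers move at their own pace and stop on an object; the grip force is fixed at half the most. Time passes only in rows, so rows that do not move let the fingers close. It gives the time, the measured TCP pose, the force, the opening and the grip force at its end, in the units of the state.
- robot.read_state(): the state, without advancing time (a new reading comes with each control period).
- robot.grab_frame(name): name is "scene" or "top" or "wrist"; returns a dict with "pixels" (384x512x3 uint8, red, green, blue), "intrinsics" (3x3 intrinsics, pixels), "k1" (the pictures are not rectified: a ray, as slopes to the right and down, at radius r is drawn at 1 + k1 r^2 times it, then the intrinsics apply), "eye" and "orientation" of the camera in the world; the wrist camera has in their place "tool_from_camera" (4x4, takes a point from camera to tool coordinates, whose origin is the TCP and whose axes are the flange's). Camera axes: x right, y down, z forward; pixel columns grow to the right and rows downward; lengths in m; the calibration is good to about 2 mm. A picture is of the moment at which its call begins: read the wrist's pose just before it. There is no depth.
- robot.hand_in(): hands the job in; it is judged then, once.
The state is a dict: "time_s": time; "joint_pos": joint angles; "dq": joint speeds; "joint_torque": joint torques, N m; "eef_pos": TCP position; "tool_rot": TCP orientation; "force": force on the tool from outside, world axes, zero at the start; "moment": the same for the moment, N m; "opening": finger opening in m; "gripper_force": force on a finger pad.
Only numpy, scipy, OpenCV 4.12 (cv2) and the standard library are available. Lean on these libraries where they do the work, as an engineer would, in place of code of your own. Each camera call takes 0.05 s, during which the arm holds its last target. There are 200 camera calls.

## Task

With the fingertips, gently push the amber jar that lies in the aluminium gutter up the slope and over the crest, so that it settles against the stop at the upper end. Then push the upright steel tab all the way in towards the gutter, so that the keeper bar stands behind the jar and it cannot roll back. Do not lift or tip the jar or send it flying, and leave everything else on the bench where it is.

Things in the scene. Friction and masses are not known exactly. Their poses are not given: they have to be found in the camera images.
- gutter: Aluminium gutter fixed to the bench, 280 mm long, 98 mm wide, 90 mm inside. Origin on the bench under it; x points along it to the upper end, y across it to the keeper's side, z up. Side walls stand 22 mm above the floor everywhere, 4 mm thick; the low end (x = -165 mm) has a lip whose top is 32 mm above the bench. The crest, home and tab entries give more, in this frame.
- crest (a point): Top of the slope, middle of the gutter's floor: x = 50 mm, 35.5 mm above the bench. The floor is level, 20 mm above the bench, from x = -165 to -60 mm, rises straight to the crest, then dips to 28.6 mm at the stop. A jar let go below the crest rolls back; past it, it rolls on by itself to the stop.
- home (a point): Where the jar's centre is when settled against the stop: x = 78, y = 0, z = 60 mm. The stop is an upright plate with its face at x = 106 mm and its top 74 mm above the bench.
- jar_center (a point): Centre of the amber glass jar with black cap that lies across the gutter and rolls along it: a plain cylinder 56 mm in diameter and 84 mm long (3 mm of side play each way), smooth and slippery (friction about 0.3), 0.12 to 0.24 kg. It starts on the level low part, 75 to 110 mm before the gutter's origin.
- jar: The same jar; origin at its centre, y along its axis.
- keeper (a joint): Travel of the keeper in m: 0 drawn out, 0.060 fully in (hard end). Slides in the gutter's -y direction, about 2 N of friction, stays where left. Its bar (8 mm thick, 58 to 70 mm above the bench) crosses over the side wall at x = 40 mm; fully in, its tip is at y = -7 mm, at the start it is outside the wall. It strikes a jar that is not past the crest.
- tab (a point): Middle of the upright steel tab on the keeper's outer end: a flat plate 36 mm wide along x, 6 mm thick, from 60 to 106 mm above the bench, at x = 40, y = 116.5 mm minus the travel. Push its outer face (away from the gutter). Under it is the keeper's rail, top 57.5 mm above the bench, 22 mm wide, out to y = 100 mm.
- reagent: Bystander: a standing closed amber bottle, 60 mm across and 125 mm tall. Origin at the centre of its underside.
- spare_jar: Bystander: a standing jar, same kind as the one in the gutter (56 mm across, 84 mm tall). Origin at the centre of its underside.
- dropper: Bystander: a small standing amber dropper bottle, 34 mm across and 75 mm tall. Origin at the centre of its underside.
- beaker: Bystander: an open clear plastic beaker, 72 mm across and 85 mm tall. Origin at the centre of its underside.
- stopper: Bystander: a white ceramic stopper standing on its narrow end, 30 mm across and 46 mm tall. Origin at the centre of its underside.
- wash: Bystander: a white plastic wash bottle with a red cap, 72 mm across and 170 mm tall. Origin at the centre of its underside.
- dish: Bystander: a shallow white ceramic bowl, 90 mm across and 18 mm tall. Origin at the centre of its underside.
There are look-alikes about, which are no part of the job. Leave any blue or purple look-alike of the jar alone.

How it is judged:
On the way:
1. the jar has settled against the stop at the upper end, with the keeper still drawn out (x of jar_center in the frame of gutter between 0.072 and 0.084 m and y of jar_center in the frame of gutter between -0.012 and 0.012 m and z of jar_center in the frame of gutter between 0.054 and 0.066 m and angle between the y axis of jar and the y axis of gutter, either way round below 0.2 rad and linear speed of jar below 0.03 m/s and value of joint keeper below 0.02 m), for 0.2 s.
At the end, for the whole second after the job is handed in: The jar lies across the gutter at rest with its centre within about 6 mm of its place against the stop, and the keeper is pushed in to within 6 mm of its end (x of jar_center in the frame of gutter between 0.072 and 0.084 m and y of jar_center in the frame of gutter between -0.012 and 0.012 m and z of jar_center in the frame of gutter between 0.054 and 0.066 m and angle between the y axis of jar and the y axis of gutter, either way round below 0.2 rad and linear speed of jar below 0.03 m/s and value of joint keeper above 0.054 m); the robot touches nothing.
It fails at once if the jar is lifted off the gutter's floor by more than about 12 mm, or leaves the gutter (z of jar_center in the frame of gutter above 0.076 m or (x of jar_center in the frame of gutter below -0.05 m and z of jar_center in the frame of gutter above 0.062 m) or z of jar_center in the frame of gutter below 0.035 m).
It fails at once if the jar is tipped out of lying (angle between jar's own y axis and vertical below 1.2 rad).
It fails at once if the jar is shot along faster than 0.6 m/s (linear speed of jar above 0.6 m/s).
It fails at once if a bystander is pushed more than 20 mm, lifted or knocked over (distance of any of reagent, spare_jar, dropper, beaker, stopper, wash, dish from where it was at the start of the episode above 0.02 m or angle between any of reagent, spare_jar, dropper, beaker, stopper, wash, dish's own z axis and vertical above 0.35 rad).
It also fails if it takes over 51 s, if anything falls off the work surface, if the arm or the gripper's body presses on something with over 40 N, if the wrist force passes 120 N, or if a joint passes its speed limit or range.

## Working session

There is one attempt and no reset: what is moved stays moved. The work goes in short steps, Python scripts to look and compute and a tool call to move; the robot and the scene stay as the last step left them, time stands still between calls to the robot, and variables do not carry over. Pictures are saved under pics/ and viewed, at most 10 in all, crops included, and the job is handed in when it is done.

Besides the shell and the picture viewer there is one more tool, called after "Request:" in YAML: its name, and indented under it one key for each argument. arm_command: Moves the arm, as the interface text tells. Its arguments: {"type":"object","properties":{"rows":{"type":"array","items":{"type":"array","items":{"type":"number"}}},"claw":{"type":"number"}},"required":["rows"]}

```bash
mkdir -p pics; python3 - <<'E'
from workcell import robot
import cv2,numpy as np
s=robot.read_state();print(s['time_s'],s['eef_pos'],s['tool_rot'],s['opening'],robot.tip_extent)
for n in ['scene','top']:
    f=robot.grab_frame(n);cv2.imwrite(f'pics/{n}0.png',f['pixels'][:,:,::-1]);np.save(f'{n}0.npy',{k:f[k] for k in f},allow_pickle=True)
    print(n,f['intrinsics'],f['k1'],f['eye'],f['orientation'])
E
```

```text
0.0 [0.20643976 0.53600037 0.24737609] [ 1.82860961e-01  9.83138264e-01 -9.65315443e-04 -3.00892467e-04] 0.08539546386377027 0.017
scene [[368.22931234   0.         254.29979871]
 [  0.         368.22931234 189.1406918 ]
 [  0.           0.           1.        ]] -0.05624883093611091 [0.81738366 0.40938474 0.87676631] [ 0.26407404  0.92882206 -0.25043231 -0.06955672]
top [[427.41829836   0.         256.0446663 ]
 [  0.         427.41829836 188.21647419]
 [  0.           0.           1.        ]] -0.02812819564525768 [0.35123969 0.01317938 1.30616118] [-0.69851277  0.70913309 -0.07219749  0.0632273 ]
```

View pics/top0.png

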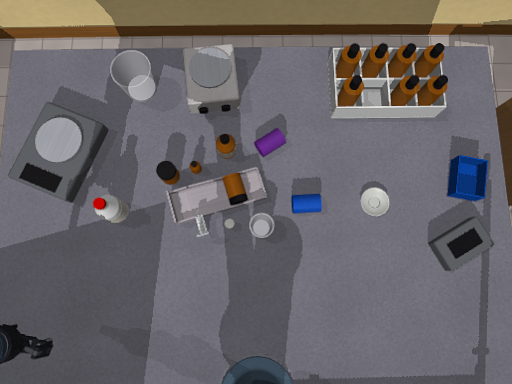

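View pics/scene0.png

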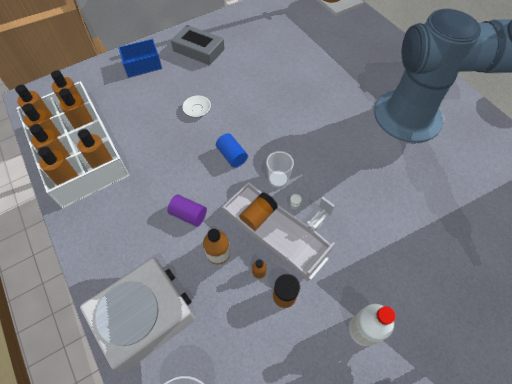

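The top view shows the gutter from about (172,208) to (265,182). Its upper end is on the left, the jar is at (235,188) and the tab is near (200,228). I'll zoom in on both views to measure.

```bash
python3 - <<'E'
import cv2,numpy as np
a=cv2.imread('pics/top0.png')[155:250,155:285];b=cv2.imread('pics/scene0.png')[170:290,210:345]
cv2.imwrite('pics/tz.png',cv2.resize(a,None,fx=6,fy=6,interpolation=cv2.INTER_CUBIC))
cv2.imwrite('pics/sz.png',cv2.resize(b,None,fx=5,fy=5,interpolation=cv2.INTER_CUBIC)[:600])
E
```

```text
(no output)
```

View pics/tz.png

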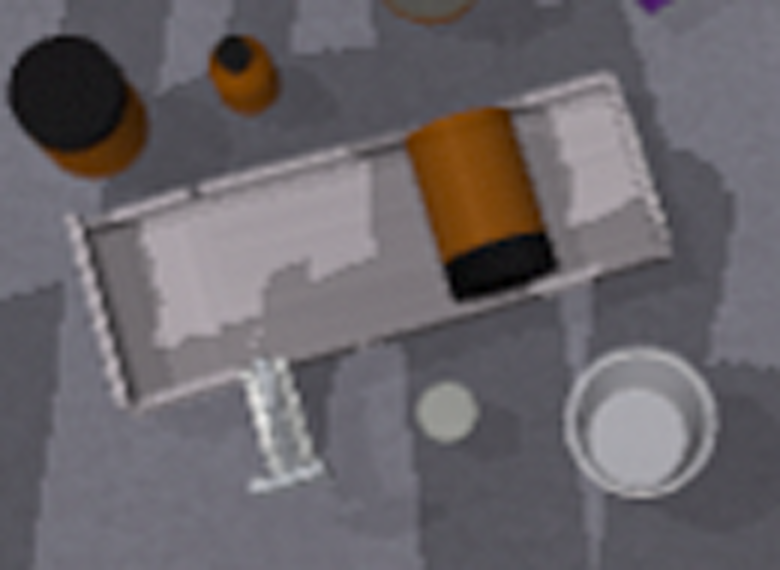

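View pics/sz.png

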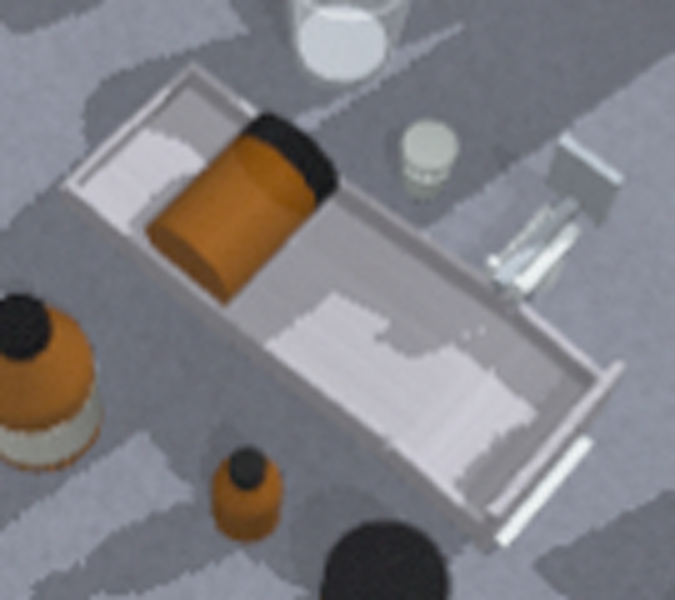

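```bash
cat >h.py <<'E'
import numpy as np,cv2
from scipy.spatial.transform import Rotation as R
from scipy.optimize import least_squares
F={n:np.load(f'{n}0.npy',allow_pickle=True).item() for n in('top','scene')}
def proj(P,f,eye=None,Rm=None):
    eye=f['eye'] if eye is None else eye; Rm=R.from_quat(f['orientation']).as_matrix() if Rm is None else Rm
    c=(np.atleast_2d(P)-eye)@Rm; s=c[:,:2]/c[:,2:]; s=s*(1+f['k1']*(s**2).sum(1,keepdims=True))
    K=f['intrinsics'];return s*[K[0,0],K[1,1]]+K[:2,2]
def ray(uv,f):
    d=(np.array(uv,float)-f['intrinsics'][:2,2])/f['intrinsics'][0,0];s=d.copy()
    for _ in range(9): s=d/(1+f['k1']*(s@s))
    return s
def onplane(uv,f,z):
    d=R.from_quat(f['orientation']).as_matrix()@np.r_[ray(uv,f),1];return f['eye']+d*(z-f['eye'][2])/d[2]
T=lambda x,y:(x/6+154.6,y/6+154.6)
S=lambda x,y:(x/5+209.6,y/5+169.6)
E
python3 - <<'E'
from h import *
G=[('top',T(72,215),(.110,-.049,.074)),('top',T(127,408),(.110,.049,.074)),('top',T(612,75),(-.169,-.049,.042)),('top',T(670,258),(-.169,.049,.042)),
('top',T(250,490),(.058,.1195,.106)),('top',T(323,468),(.022,.1195,.106)),
('scene',S(622,368),(.110,.049,.074)),('scene',S(490,512),(.110,-.049,.074)),('scene',S(195,65),(-.169,.049,.042)),('scene',S(65,188),(-.169,-.049,.042)),
('scene',S(565,135),(.022,.1165,.106)),('scene',S(622,183),(.058,.1165,.106))]
def w(p,P): c,s=np.cos(p[2]),np.sin(p[2]);return np.array([p[0]+c*P[0]-s*P[1],p[1]+s*P[0]+c*P[1],P[2]])
res=lambda p:np.concatenate([proj(w(p,P),F[n])[0]-uv for n,uv,P in G])
o=least_squares(res,[.6,.05,1.8],loss='soft_l1');print(o.x,np.degrees(o.x[2]));print(res(o.x).reshape(-1,2).round(1).tolist())
np.save('gut.npy',o.x)
p=o.x
def tog(W): d=W[:2]-p[:2];c,s=np.cos(p[2]),np.sin(p[2]);return np.round([c*d[0]+s*d[1],-s*d[0]+c*d[1]],3)
for n,uv,z in [('jar',T(482,200),.065),('beaker',T(640,420),.085),('stopper',T(447,410),.046),('spare',T(68,93),.084),('dropper',T(233,55),.075),('reagent',(225,139),.125),('wash',(100,204),.17)]:
    W=onplane(uv,F['top'],z);print(n,W.round(3),tog(W))
print('tab',w(p,(.04,.1195,.1)),'home',w(p,(.078,0,.06)))
E
```

```text
[0.57141913 0.14139822 1.84366626] 105.63429525688964
[[-0.9, -0.5], [-1.7, -0.7], [0.1, -0.7], [-0.2, -0.7], [0.1, 3.2], [0.4, 3.2], [-0.2, 0.5], [-0.1, 2.1], [-1.8, -1.1], [-2.1, -1.5], [0.9, -0.6], [1.6, -1.2]]
jar [0.594 0.058 0.065] [-0.087  0.001]
beaker [ 0.482 -0.018  0.085] [-0.129  0.129]
stopper [0.492 0.076 0.046] [-0.041  0.094]
spare [0.646 0.259 0.084] [ 0.093 -0.104]
dropper [0.667 0.18  0.075] [ 0.011 -0.102]
reagent [0.726 0.083 0.125] [-0.098 -0.133]
wash [0.534 0.417 0.17 ] [ 0.275 -0.039]
tab [0.4455606  0.14771348 0.1       ] home [0.55039842 0.21651234 0.06      ]
```

The fit puts the gutter at about (0.571, 0.141) with a yaw of 105.6°, and the jar at x = -87 mm along it. I'll move above it and look again from close by.

Request:
arm_command:
  rows:
    - [-0.034,-0.019,0,0,0,0]
    - [-0.034,-0.019,0,0,0,0]
    - [-0.034,-0.019,0,0,0,0]
    - [-0.034,-0.019,0,0,0,0]
    - [-0.034,-0.019,0,0,0,0]
    - [-0.034,-0.019,0,0,0,0]
    - [-0.034,-0.019,0,0,0,0]
    - [-0.034,-0.019,0,0,0,0]
    - [-0.034,-0.019,0,0,0,0]
    - [-0.034,-0.019,0,0,0,0]
    - [-0.034,-0.019,0,0,0,0]
    - [-0.034,-0.019,0,0,0,0]
  claw: 0.03

```text
time_s: 1.1
eef_pos: [0.5061, 0.1753, 0.2479]
tool_rot: [0.183, 0.983, -0.0, -0.0]
force: [-0.2, -0.1, -0.9]
opening: 0.0302
gripper_force: 0.0
```

Request:
arm_command:
  rows:
    - [-0.034,-0.019,0,0,0,0]
    - [-0.034,-0.019,0,0,0,0]
    - [-0.034,-0.019,0,0,0,0]
    - [0,0,0,0,0,6.7]
    - [0,0,0,0,0,6.7]
    - [0,0,0,0,0,6.7]
    - [0,0,0,0,0,6.7]
    - [0,0,0,0,0,6.7]
    - [0,0,0,0,0,6.7]
    - [0,0,0,0,0,6.7]
    - [0,0,0,0,0,6.4]

```text
time_s: 2.02
eef_pos: [0.5798, 0.0872, 0.2477]
tool_rot: [0.607, 0.795, -0.0, -0.001]
force: [-0.2, 0.5, 0.4]
opening: 0.0303
gripper_force: 0.0
```

```bash
cat >>h.py <<'E'
def w(p,P): c,s=np.cos(p[2]),np.sin(p[2]);return np.array([p[0]+c*P[0]-s*P[1],p[1]+s*P[0]+c*P[1],P[2]])
def tog(p,W): d=W[:2]-p[:2];c,s=np.cos(p[2]),np.sin(p[2]);return np.round([c*d[0]+s*d[1],-s*d[0]+c*d[1],W[2]],4)
def stat(p):
    from workcell import robot
    s=robot.read_state();M=R.from_quat(s['tool_rot']).as_matrix()
    print('t',round(s['time_s'],2),'gut',tog(p,np.array(s['eef_pos'])),'yawx-gut deg',np.degrees(np.arctan2(M[1,0],M[0,0])-p[2]).round(2),'z',M[:,2].round(3),'F',np.round(s['force'],1),'open',round(s['opening'],3),'tip',robot.tip_extent);return s,M
def wrist(name):
    from workcell import robot
    s=robot.read_state();M=R.from_quat(s['tool_rot']).as_matrix();f=robot.grab_frame('wrist');t=np.array(f['tool_from_camera'])
    f['eye']=np.array(s['eef_pos'])+M@t[:3,3];f['orientation']=R.from_matrix(M@t[:3,:3]).as_quat()
    cv2.imwrite(f'pics/{name}.png',f['pixels'][:,:,::-1]);np.save(f'{name}.npy',f,allow_pickle=True);return f
E
python3 - <<'E'
from h import *
p=np.load('gut.npy');stat(p);wrist('w1')
E
```

```text
t 2.02 gut [-0.0544  0.0066  0.2477] yawx-gut deg -0.34 z [-0.001  0.    -1.   ] F [-0.2  0.5  0.4] open 0.03 tip 0.017
```

View pics/w1.png

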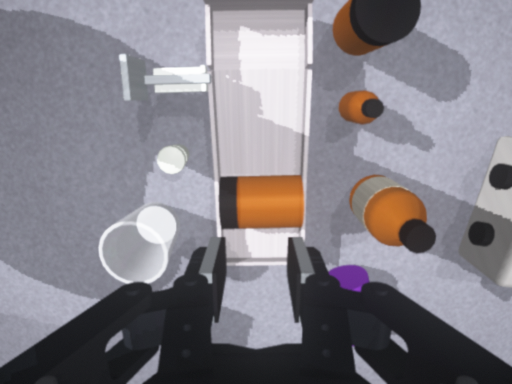

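The wrist view shows the jar at rows 176–229 and columns 219–303. The low end is at row 263, with walls at columns 217 and 304. The crest joints are at (209,66) and (311,67), and the tab's top runs from (121,55) to (127,99).

```bash
python3 - <<'E'
from h import *
p=np.load('gut.npy');f=np.load('w1.npy',allow_pickle=True).item()
G=[((217,264),(-.169,.049,.042)),((304,263),(-.169,-.049,.042)),((209,66),(.05,.049,.0575)),((311,67),(.05,-.049,.0575)),((121,55),(.058,.1195,.106)),((127,99.5),(.022,.1195,.106))]
res=lambda q:np.concatenate([proj(w(q,P),f)[0]-uv for uv,P in G])
o=least_squares(res,p,loss='soft_l1');q=o.x;print(q,np.degrees(q[2]-p[2]),res(q).reshape(-1,2).round(1).tolist())
np.save('gut2.npy',q)
for x in(-.08,-.085,-.09,-.095,-.1): 
    th=np.linspace(0,2*np.pi,73);v=np.array([proj(w(q,(x+.028*np.cos(t),0,.048+.028*np.sin(t))),f)[0][1] for t in th]);print(x,v.min().round(1),v.max().round(1))
for n,uv,z in[('beaker',(133,252),.085),('stopper',(171,158),.046)]:print(n,tog(q,onplane(uv,f,z)))
stat(q)
E
```

```text
[0.57079325 0.13951819 1.84248217] -0.06784304403622064 [[2.9, 5.0], [0.0, 5.6], [0.6, 1.0], [3.8, -0.5], [-9.0, -2.4], [-10.3, -0.3]]
-0.08 170.9 223.8
-0.085 175.5 228.2
-0.09 180.1 232.5
-0.095 184.6 236.9
-0.1 189.1 241.2
beaker [-0.1256  0.1304  0.085 ]
stopper [-0.0375  0.0944  0.046 ]
t 2.07 gut [-0.0528  0.0054  0.2477] yawx-gut deg -0.45 z [-0.001  0.    -1.   ] F [-0.3  0.3 -0.5] open 0.03 tip 0.017
```

```bash
python3 - <<'E'
from h import *
p=np.load('gut.npy');f=np.load('w1.npy',allow_pickle=True).item()
def res(v):
    G=[('w',(217,264),(v[4],.049,.042)),('w',(304,263),(v[4],-.049,.042)),('w',(209,66),(.05,.049,.0575)),('w',(311,67),(.05,-.049,.0575)),('w',(121,55),(.058,v[3],.106)),('w',(127,99.5),(.022,v[3],.106)),
 ('top',T(250,490),(.058,v[3],.106)),('top',T(323,468),(.022,v[3],.106)),('scene',S(565,135),(.022,v[3]-.003,.106)),('scene',S(622,183),(.058,v[3]-.003,.106)),
 ('top',T(612,75),(v[4],-.049,.042)),('top',T(670,258),(v[4],.049,.042)),('scene',S(195,65),(v[4],.049,.042)),('scene',S(65,188),(v[4],-.049,.042))]
    return np.concatenate([(proj(w(v,P),f if n=='w' else F[n])[0]-uv)*(.5 if n=='w' else 1) for n,uv,P in G])
o=least_squares(res,[*p,.1195,-.167],loss='soft_l1');print(o.x,res(o.x).reshape(-1,2).round(1).tolist());q=o.x[:3];np.save('gut2.npy',q)
for x in(-.08,-.085,-.09,-.095,-.1): 
    th=np.linspace(0,2*np.pi,73);v=np.array([proj(w(q,(x+.028*np.cos(t),0,.048+.028*np.sin(t))),f)[0][1] for t in th]);print(x,v.min().round(1),v.max().round(1))
stat(q)
E
```

```text
[ 0.56921464  0.13914595  1.8479416   0.10993361 -0.16278244] [[1.0, 0.2], [-0.2, 0.3], [-0.7, 0.6], [0.9, -0.4], [0.2, -1.0], [-0.5, 0.1], [0.2, 0.7], [0.4, 0.7], [-1.5, 0.7], [-0.7, 0.1], [-1.2, 0.4], [-1.4, 0.3], [-0.1, -0.6], [-0.2, -0.9]]
-0.08 170.9 223.7
-0.085 175.5 228.1
-0.09 180.0 232.5
-0.095 184.6 236.8
-0.1 189.0 241.1
t 2.07 gut [-0.0528  0.004   0.2477] yawx-gut deg -0.76 z [-0.001  0.    -1.   ] F [-0.3  0.3 -0.5] open 0.03 tip 0.017
```

Request:
arm_command:
  rows:
    - [-0.028,0.002,0,0,0,-0.7]
    - [-0.028,0.002,0,0,0,0]
    - [-0.029,0,0,0,0,0]
    - [0,0,0.03,0,0,0]
    - [0,0,0.03,0,0,0]
    - [0,0,0.03,0,0,0]
    - [0,0,0.03,0,0,0]
    - [0,0,0,0,0,0]

```text
time_s: 2.73
eef_pos: [0.6025, 0.007, 0.1214]
tool_rot: [0.599, 0.801, -0.003, -0.005]
force: [-1.2, 0.2, -0.7]
opening: 0.0302
gripper_force: 0.0
```

```bash
python3 - <<'E'
from h import *
stat(np.load('gut2.npy'));wrist('w2')
E
```

```text
t 2.73 gut [-0.1362  0.0042  0.1214] yawx-gut deg 0.55 z [-0.012  0.001 -1.   ] F [-1.2  0.2 -0.7] open 0.03 tip 0.017
```

View pics/w2.png

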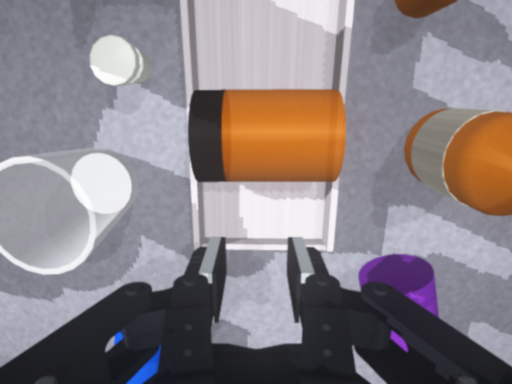

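The fingers (middle at column 256) are about 4 mm left of the gutter's centre (265). The jar's lower edge is at row 181 and the lip at row 245. I'll centre the fingers and go down.

Request:
arm_command:
  rows:
    - [-0.002,0.004,0.015,0,0,0]
    - [0,0,0.02,0,0,0]
    - [0,0,0.018,0,0,0]
    - [0,0,0.012,0,0,0]
    - [0,0,0,0,0,0]
    - [0,0,0,0,0,0]

```text
time_s: 3.28
eef_pos: [0.6128, 0.0059, 0.0648]
tool_rot: [0.599, 0.801, 0.0, 0.0]
force: [0.2, 0.3, 0.2]
opening: 0.0302
gripper_force: 0.0
```

```bash
python3 - <<'E'
from h import *
stat(np.load('gut2.npy'))
E
```

```text
t 3.28 gut [-0.14   -0.0055  0.0648] yawx-gut deg 0.5 z [ 0.001  0.    -1.   ] F [0.2 0.3 0.2] open 0.03 tip 0.017
```

Request:
arm_command:
  rows:
    - [0,-0.005,0.004,0,0,-0.5]
    - [0,0,0.005,0,0,0]
    - [0,0,0,0,0,0]
    - [0.004,0,0,0,0,0]
    - [0.004,0,0,0,0,0]
    - [0.004,0,0,0,0,0]
    - [0.004,0,0,0,0,0]
    - [0.004,0,0,0,0,0]
    - [0,0,0,0,0,0]

```text
time_s: 4.03
eef_pos: [0.601, 0.0247, 0.0543]
tool_rot: [0.596, 0.803, 0.0, -0.0]
force: [-0.6, -0.6, -0.8]
opening: 0.03
gripper_force: 0.0
```

```bash
python3 - <<'E'
from h import *
stat(np.load('gut2.npy'))
E
```

```text
t 4.03 gut [-0.1188  0.0007  0.0543] yawx-gut deg 1.01 z [-0.     0.001 -1.   ] F [-0.6 -0.6 -0.8] open 0.03 tip 0.017
```

Request:
arm_command:
  rows:
    - [0.005,0,0,0,0,1.0]
    - [0.005,0,0,0,0,0]
    - [0.005,0,0,0,0,0]
    - [0.005,0,-0.0007,0,0,0]
    - [0.005,0,-0.0007,0,0,0]
    - [0.005,0,-0.0007,0,0,0]
    - [0.005,0,-0.0007,0,0,0]
    - [0.005,0,-0.0007,0,0,0]
    - [0.005,0,-0.0007,0,0,0]
    - [0.005,0,-0.0007,0,0,0]
    - [0.005,0,-0.0007,0,0,0]
    - [0.005,0,-0.0007,0,0,0]

```text
time_s: 5.03
eef_pos: [0.5848, 0.0818, 0.0607]
tool_rot: [0.603, 0.798, 0.0, -0.0]
force: [0.2, -1.5, 0.4]
opening: 0.0302
gripper_force: 0.3
```

```bash
python3 - <<'E'
from h import *
stat(np.load('gut2.npy'));wrist('w3')
E
```

```text
t 5.03 gut [-0.0594  0.0007  0.0607] yawx-gut deg -0.05 z [ 0.  0. -1.] F [ 0.2 -1.5  0.4] open 0.03 tip 0.017
```

View pics/w3.png

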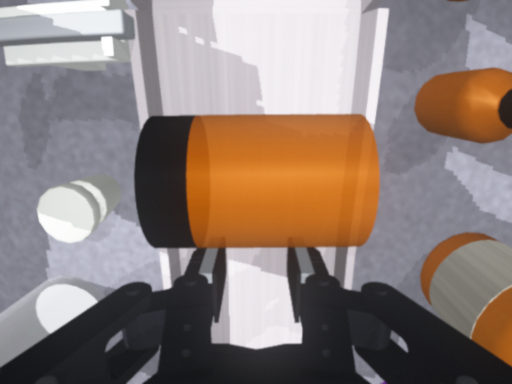

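The jar is being pushed squarely: it lies across at columns 137–378 with both fingertips on it and about 1.5 N of force. I'll carry on up the slope.

Request:
arm_command:
  rows:
    - [0.005,0,-0.0007,0,0,0]
    - [0.005,0,-0.0007,0,0,0]
    - [0.005,0,-0.0007,0,0,0]
    - [0.005,0,-0.0007,0,0,0]
    - [0.005,0,-0.0007,0,0,0]
    - [0.005,0,-0.0007,0,0,0]
    - [0.005,0,-0.0007,0,0,0]
    - [0.005,0,-0.0007,0,0,0]
    - [0.005,0,-0.0007,0,0,0]
    - [0.005,0,-0.0007,0,0,0]
    - [0.005,0,0,0,0,0]
    - [0.005,0,0,0,0,0]

```text
time_s: 6.08
eef_pos: [0.5685, 0.1396, 0.0677]
tool_rot: [0.603, 0.798, 0.0, 0.0]
force: [-0.3, -1.0, 0.3]
opening: 0.0294
gripper_force: 0.4
```

Request:
arm_command:
  rows:
    - [0.004,0,0,0,0,0]
    - [0.004,0,0,0,0,0]
    - [0.004,0,0,0,0,0]
    - [0.004,0,0,0,0,0]
    - [0.004,0,0,0,0,0]
    - [0.004,0,0,0,0,0]
    - [0.003,0,0,0,0,0]
    - [0.002,0,0,0,0,0]
    - [0,0,0,0,0,0]
    - [0,0,0,0,0,0]
    - [0,0,0,0,0,0]

```text
time_s: 7.0
eef_pos: [0.5607, 0.1669, 0.0676]
tool_rot: [0.603, 0.798, 0.0, 0.0]
force: [0.1, 0.3, -0.7]
opening: 0.03
gripper_force: 0.0
```

```bash
python3 - <<'E'
from h import *
stat(np.load('gut2.npy'));wrist('w4')
E
```

```text
t 7.0 gut [0.029  0.0006 0.0676] yawx-gut deg -0.06 z [ 0. -0. -1.] F [ 0.1  0.3 -0.7] open 0.03 tip 0.017
```

View pics/w4.png

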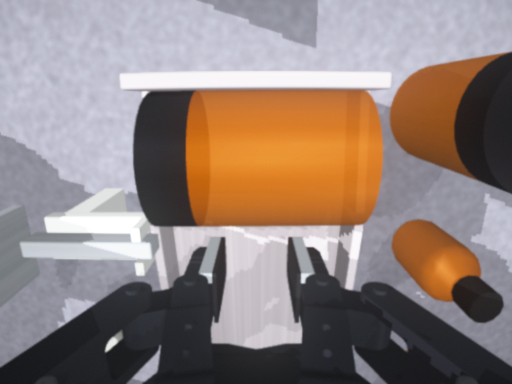

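The jar rests squarely against the stop plate (jar rows 90–226, stop at row 80), and there is no force on the tool. I'll back off, lift, close the fingers and turn for the tab.

Request:
arm_command:
  rows:
    - [-0.006,0,0,0,0,0]
    - [-0.004,0,-0.01,0,0,0]
    - [0,0,-0.03,0,0,0]
    - [0,0,-0.03,0,0,0]
    - [0,0,-0.03,0,0,0]
    - [0,0,0,0,0,-6.9]
    - [0,0,0,0,0,-6.9]
    - [0,0,0,0,0,-6.9]
    - [0,0,0,0,0,-6.9]
    - [0,0,0,0,0,-6.9]
    - [0,0,0,0,0,-6.9]
    - [0,0,0,0,0,-6.9]

```text
time_s: 8.05
eef_pos: [0.5637, 0.1567, 0.1685]
tool_rot: [0.221, 0.975, 0.0, 0.0]
force: [0.4, -0.8, -0.6]
opening: 0.0304
gripper_force: 0.0
```

Request:
arm_command:
  rows:
    - [0,0,0,0,0,-6.9]
    - [0,0,0,0,0,-6.9]
    - [0,0,0,0,0,-6.9]
    - [0,0,0,0,0,-6.9]
    - [0,0,0,0,0,-6.9]
    - [0,0,0,0,0,-6.9]
    - [0.03,0.004,0,0,0,0]
    - [0.03,0.004,0,0,0,0]
    - [0.03,0.004,0,0,0,0]
    - [0.03,0.004,0,0,0,0]
    - [0.03,0.004,0,0,0,0]
    - [0,0,0,0,0,0]
  claw: 0.0

```text
time_s: 9.05
eef_pos: [0.4063, 0.1351, 0.1669]
tool_rot: [-0.135, 0.991, -0.0, -0.004]
force: [-1.0, 0.6, -0.4]
opening: -0.0
gripper_force: 0.0
```

```bash
python3 - <<'E'
from h import *
stat(np.load('gut2.npy'));wrist('w5')
E
```

```text
t 9.05 gut [0.0407 0.1578 0.1669] yawx-gut deg -270.35 z [-0.007 -0.001 -1.   ] F [-1.   0.6 -0.4] open -0.0 tip 0.017
```

View pics/w5.png

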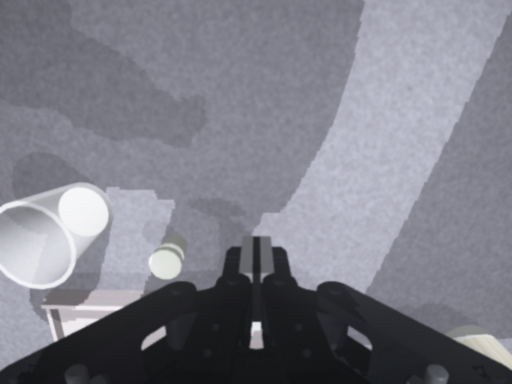

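The close-up shows the closed fingers pointing down clear of everything; the tab is behind the hand and out of view. By the numbers the tool is at y = 0.158, outside the tab. I'll go down and push in.

Request:
arm_command:
  rows:
    - [0,0,0.02,0,0,0]
    - [0,0,0.022,0,0,0]
    - [0,0,0.022,0,0,0]
    - [0,0,0.016,0,0,0]
    - [0,0,0,0,0,0]
    - [-0.008,0,0,0,0,0]
    - [-0.008,0,0,0,0,0]
    - [-0.008,0,0,0,0,0]
    - [-0.008,0,0,0,0,0]
    - [-0.006,0,0,0,0,0]
    - [-0.006,0,0,0,0,0]
    - [-0.006,0,0,0,0,0]

```text
time_s: 10.1
eef_pos: [0.4621, 0.1501, 0.0877]
tool_rot: [-0.135, 0.991, 0.0, -0.0]
force: [-2.2, -1.7, 1.3]
opening: -0.0001
gripper_force: 1.3
```

```bash
python3 - <<'E'
from h import *
stat(np.load('gut2.npy'))
E
```

```text
t 10.1 gut [0.0398 0.1    0.0877] yawx-gut deg -270.34 z [-0.  0. -1.] F [-2.2 -1.7  1.3] open -0.0 tip 0.017
```

Request:
arm_command:
  rows:
    - [-0.005,0,0,0,0,0]
    - [-0.005,0,0,0,0,0]
    - [-0.005,0,0,0,0,0]
    - [-0.005,0,0,0,0,0]
    - [-0.003,0,0,0,0,0]
    - [-0.002,0,0,0,0,0]
    - [-0.001,0,0,0,0,0]
    - [0,0,0,0,0,0]
    - [0,0,0,0,0,0]

```text
time_s: 10.85
eef_pos: [0.4871, 0.1567, 0.0876]
tool_rot: [-0.135, 0.991, -0.0, 0.0]
force: [-1.0, 0.3, 1.1]
opening: 0.0
gripper_force: 0.3
```

```bash
python3 - <<'E'
from h import *
stat(np.load('gut2.npy'))
E
```

```text
t 10.85 gut [0.0394 0.0742 0.0876] yawx-gut deg -270.36 z [ 0.001 -0.    -1.   ] F [-1.   0.3  1.1] open 0.0 tip 0.017
```

Not at the end stop yet. I'll go on in 1 mm steps and watch the force.

Request:
arm_command:
  rows:
    - [-0.001,0,0,0,0,0]
    - [-0.001,0,0,0,0,0]
    - [-0.001,0,0,0,0,0]
    - [-0.001,0,0,0,0,0]
    - [0,0,0,0,0,0]

```text
time_s: 11.27
eef_pos: [0.4902, 0.1577, 0.0876]
tool_rot: [-0.135, 0.991, -0.0, -0.0]
force: [-3.0, -1.3, 2.7]
opening: 0.0003
gripper_force: 1.8
```

Request:
arm_command:
  rows:
    - [-0.001,0,0,0,0,0]
    - [-0.001,0,0,0,0,0]
    - [0,0,0,0,0,0]
    - [0,0,0,0,0,0]

```text
time_s: 11.6
eef_pos: [0.4902, 0.1578, 0.0872]
tool_rot: [-0.135, 0.991, -0.0, -0.002]
force: [-7.7, -2.4, 5.6]
opening: 0.0002
gripper_force: 4.1
```

The keeper no longer moves, the force has risen to 8 N, and the tool is at y ≈ 0.071 as predicted for the hard end. I'll retreat and check.

Request:
arm_command:
  rows:
    - [0.01,0,0,0,0,0]
    - [0.02,0,0,0,0,0]
    - [0.03,0,0,0,0,0]
    - [0.03,0,0,0,0,0]
    - [0,0,-0.03,0,0,0]
    - [0,0,-0.03,0,0,0]
    - [0,0,-0.03,0,0,0]
    - [0,0,0,0,0,0]

```text
time_s: 12.27
eef_pos: [0.4102, 0.1351, 0.1832]
tool_rot: [-0.135, 0.991, 0.0, 0.006]
force: [0.3, -0.6, -0.6]
opening: -0.0003
gripper_force: 0.0
```

```bash
python3 - <<'E'
from h import *
from workcell import robot
stat(np.load('gut2.npy'))
a=robot.grab_frame('scene')['pixels'][160:300,200:370,::-1]
cv2.imwrite('pics/s9.png',cv2.resize(a,None,fx=4,fy=4,interpolation=cv2.INTER_CUBIC))
E
```

```text
t 12.27 gut [0.0396 0.1541 0.1832] yawx-gut deg -270.35 z [ 0.011  0.002 -1.   ] F [ 0.3 -0.6 -0.6] open -0.0 tip 0.017
```

View pics/s9.png

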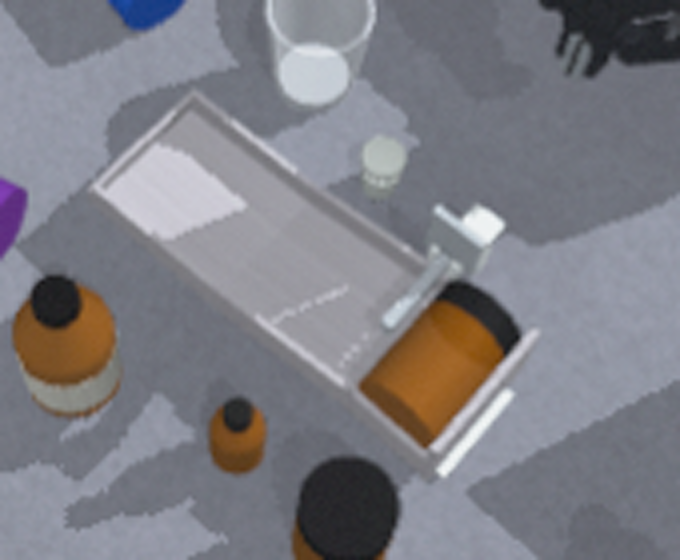

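The jar (around (440,365)) lies against the stop, the keeper bar (385–450, 265–325) is behind it, and the bystanders haven't moved.

```bash
python3 -c "
from workcell import robot
print(robot.hand_in())"
```

```text
the job is handed in; nothing more can be done
None
```

The job is handed in: the final image shows the jar against the stop with the keeper bar behind it, and the keeper was pushed in until it stopped moving at its expected end; no bystander appeared to move, and `hand_in()` gave no verdict.

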